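# Sort the mixed wheels at the machining cell

### The arm

A 7-joint arm with a two-finger parallel gripper is mounted at the origin on the work surface. World frame = base frame: x ahead of the robot, y to its left, z up, the work surface at z = 0. Lengths are in mm, angles in rad, forces in N, time in s.
With the tool pointing down it reaches from about 400 to 875 mm from the base axis. Payload 4.4 kg.
Tool frame: the origin (TCP) lies midway between the tips of the shut fingers; the grasp point (between the pads) lies 19 mm behind it; z points along the fingers, y is the line along which they close (so a half turn about z gives the same grasp; the last joint's range is limited). The gripper opens to 85 mm and grips with 20 to 120 N. Pads are 22 mm wide; open, the fingers measure 114 mm over their backs; the gripper's body (76 mm by 85 mm) begins 54 mm behind the grasp point. The pads swing forward as they close: fully open they stand 13 mm farther back than shut.
Start: joints at [-1.23, 0.628, 0.038, 1.517, -0.027, 0.996, -0.02], TCP at [257.165, 596.979, 231.313] pointing down, gripper open.
Joint ranges: [-3.06, 3.06], [-0.37, 2.12], [-1.25, 1.32], [0.18, 2.47], [-1.1, 4.24], [0.23, 1.98], [-2.94, 2.94]. Speed limits (rad/s): [2.57, 2.57, 3.14, 3.14, 3.14, 3.14, 3.14].

### API

Orientations are given as [roll, pitch, yaw] about the fixed x, y, z axes, in that order (R = Rz(yaw) Ry(pitch) Rx(roll)).
In Python, from cell import monitor, cams, ctrl gives the robot as it stands.
- The arm moves only by the tool drive_tool, never from a script. Its argument "motion" is a list of rows, each an object with "fingers": the opening, from 0 (shut) to 1 (fully open); "linear": the shift along the tool's x, y, z in m, a list of three; "twist": the turn about the tool's z in rad. In form: [{"fingers": fingers, "linear": [x, y, z], "twist": twist}, ...]. A call has 1 to 5 rows; each row shifts and turns the commanded pose from where the row before left it, along the tool's axes as they then stand; what a row does not reach is not made up. A row lasts 1/12 s, in which the tool goes at most 41.7 mm and 7.16 degrees, less where a joint would pass 70% of its speed; a pose out of reach is approached as far as the arm can. A call with a gripper value outside its range is refused whole. The fingers move at their own pace and stop on an object; the grip force is fixed at half the most. Time passes only in rows, so rows that do not move let the fingers close. It gives the time, the measured TCP pose, the force, the opening and the grip force at its end, in the units of the state.
- monitor.read_state(): the state, without advancing time (a new reading comes with each control period).
- cams.get_image(name): name is "side" or "top" or "wrist"; returns a dict with "color" (400x640x3 uint8, blue, green, red), "K" (3x3 intrinsics, pixels), "k1" (the pictures are not rectified: a ray, as slopes to the right and down, at radius r is drawn at 1 + k1 r^2 times it, then the intrinsics apply), "R" (3x3) and "t" (3): a world point X has camera coordinates R X + t. Camera axes: x right, y down, z forward; pixel columns grow to the right and rows downward; lengths in mm; the calibration is good to about 2 mm. A picture is of the moment at which its call begins. There is no depth.
- ctrl.finish_job(): hands the job in; it is judged then, once.
The state is a dict: "clock": time; "qpos": joint angles; "qd": joint speeds; "tau": joint torques, N m; "eef_pos": TCP position; "tool_rot": TCP orientation; "force": force on the tool from outside, world axes, zero at the start; "torque": the same for the moment, N m; "width": finger opening in mm; "gripper_force": force on a finger pad.
Only numpy, scipy, OpenCV 4.12 (cv2) and the standard library are available. Lean on these libraries where they do the work, as an engineer would, in place of code of your own. Each camera call takes 0.05 s, during which the arm holds its last target. There are 200 camera calls.

### The job

The wheels on the table of the machining cell have got mixed up. Put the two red-primed raw castings on the steel rings of the bare aluminium raw-part pallet and the two unmarked machined wheels on the blue pads of the dark finished-part pallet, one wheel centred on each seat, and put the machined wheel with the yellow paint mark flat in the middle of the yellow hold tray. Lower each wheel onto its place hub up rather than dropping it, tip none over, and leave the ring gauge and the calliper where they lie.

Things in the scene. Friction and masses are not known exactly. Their poses are not given: they have to be found in the camera images.
- raw_a: One of two alike: raw wheel casting, rust-red primer all over: rim 84 mm diameter, 30 mm high; recessed web; solid round boss in the middle, 32 mm diameter, top 52 mm above the underside (22 mm proud of the rim: grip it there from above, any direction). About 0.75 kg. Origin: centre of the underside; z up along the boss.
- raw_b: Other of two alike: raw wheel casting, rust-red primer all over: rim 84 mm diameter, 30 mm high; recessed web; solid round boss in the middle, 32 mm diameter, top 52 mm above the underside (22 mm proud of the rim: grip it there from above, any direction). About 0.75 kg. Origin: centre of the underside; z up along the boss.
- fin_a: One of two alike: bright turned steel wheel, no paint mark: bottom flange 90 mm diameter, 8 mm thick; tread 76 mm diameter, top at 28 mm; red recessed web; round hub in the middle, 30 mm diameter, top 50 mm above the underside (22 mm proud: grip it there from above, any direction). About 0.6 kg. Origin: centre of the underside; z up.
- fin_b: Other of two alike: bright turned steel wheel, no paint mark: bottom flange 90 mm diameter, 8 mm thick; tread 76 mm diameter, top at 28 mm; red recessed web; round hub in the middle, 30 mm diameter, top 50 mm above the underside (22 mm proud: grip it there from above, any direction). About 0.6 kg. Origin: centre of the underside; z up.
- marked: Rejected wheel: bright turned steel, hub top painted yellow, yellow stripe across the rim: bottom flange 90 mm diameter, 8 mm thick; tread 76 mm diameter, top at 28 mm; red recessed web; round hub in the middle, 30 mm diameter, top 50 mm above the underside (22 mm proud: grip it there from above, any direction). About 0.6 kg. Origin: centre of the underside; z up.
- raw_pallet: Raw-part pallet: bare aluminium plate 230 x 120 mm with two bright steel locating rings. Two round flat seats of 64 mm diameter at x = -55 and +55 mm, y = 0; wheels rest on their tops, 16 mm above the table (plate 12 mm). Origin: centre of its underside; x along its length, z up. Fixed; stands left, right or centre.
- finished_pallet: Finished-part pallet: dark grey plate 230 x 120 mm with two blue plastic pads. Two round flat seats of 64 mm diameter at x = -55 and +55 mm, y = 0; wheels rest on their tops, 16 mm above the table (plate 12 mm). Origin: centre of its underside; x along its length, z up. Fixed; stands left, right or centre.
- hold_tray: Hold tray: an open square yellow plastic tray, 130 x 130 mm outside, 30 mm high, walls and floor 4 mm thick (inside 122 x 122 mm). Origin: centre of its underside; z up; the inner floor is 4 mm above the origin. Fixed; stands left, right or centre.
- ring_gauge: Bystander: a dark steel ring gauge, 42 mm outside diameter, 24 mm bore, 16 mm high, lying flat between two wheels. Origin: centre of its underside.
- calliper: Bystander: a steel calliper with a black display head, about 170 mm long and 11 mm high, lying on the table beyond the wheels. Origin: on the table under its display head; x runs along its beam.
There are look-alikes about, which are no part of the job. What is shaped like the fin_a but purple is not meant. Leave any turquoise look-alike of the raw_b alone.

How it is judged:
By the outcome, as a careful person would: the job done as asked, in the order asked, and still so for the second after the job is handed in, with the robot touching nothing.
It also fails if it takes over 106 s, if anything falls off the work surface, if the arm or the gripper's body presses on something with over 40 N, if the wrist force passes 120 N, or if a joint passes its speed limit or range.

## Working session

There is one attempt and no reset: what is moved stays moved. The work goes in short steps, Python scripts to look and compute and a tool call to move; the robot and the scene stay as the last step left them, time stands still between calls to the robot, and variables do not carry over. Pictures are saved under pics/ and viewed, at most 14 in all, crops included, and the job is handed in when it is done.

Besides the shell and the picture viewer there is one more tool, called after "Request:" by a JSON object that holds its "fn" and its "kwargs". drive_tool: Moves the arm, as the interface text tells. Its arguments: {"type":"object","properties":{"motion":{"type":"array"}},"required":["motion"]}

```bash
mkdir -p pics; ls; python3 - <<'E'
from cell import monitor, cams
import cv2, pickle
s=monitor.read_state(); print({k:s[k] for k in ('clock','eef_pos','tool_rot','width','force')})
d={}
for n in ('top','side'):
    i=cams.get_image(n); d[n]=i; cv2.imwrite(f'pics/{n}0.png',i['color']); print(n,i['K'],i['k1'],i['R'],i['t'])
pickle.dump(d,open('v0.pkl','wb'))
E
```

```text
pics
{'clock': 0.0, 'eef_pos': array([256.90869306, 596.39679051, 230.38315414]), 'tool_rot': array([-3.13969466e+00,  3.62727712e-05,  2.73479742e+00]), 'width': 85.99239149794704, 'force': array([-0.26595708,  0.73044327,  0.0142412 ])}
top [[424.6748451    0.         312.17905025]
 [  0.         424.6748451  204.77389246]
 [  0.           0.           1.        ]] -0.011334065496754113 [[-0.02050718 -0.99968446  0.01450645]
 [-0.98549206  0.01776674 -0.16878906]
 [ 0.16847807 -0.01775737 -0.98554544]] [ -9.39871864 515.85875734 950.1992746 ]
side [[448.80005281   0.         323.18418789]
 [  0.         448.80005281 200.59257694]
 [  0.           0.           1.        ]] -0.0686854269766637 [[ 0.90098724 -0.43379319  0.00674192]
 [-0.23331846 -0.49758612 -0.83544632]
 [ 0.36576561  0.75115346 -0.54953071]] [-468.05232502  120.14938636 1095.92050957]
```

View pics/top0.png

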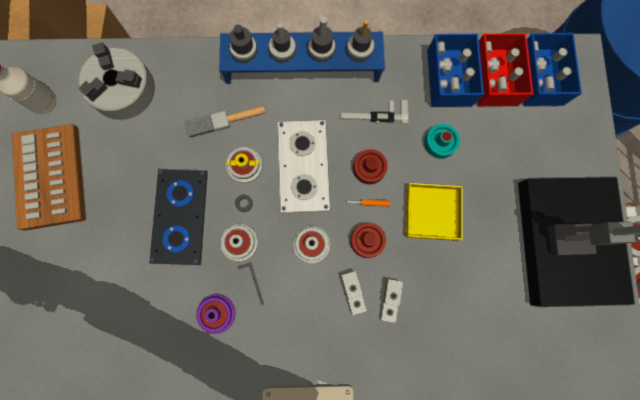

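View pics/side0.png

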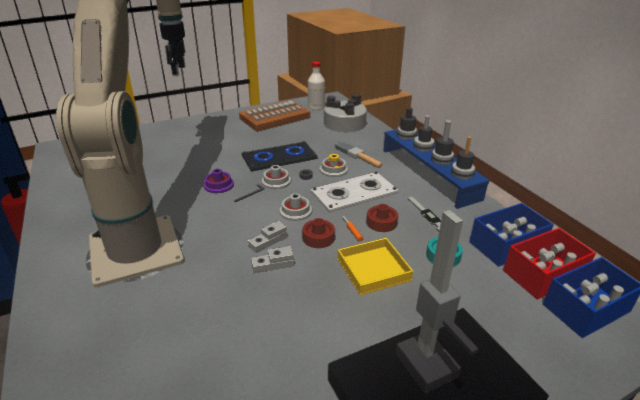

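Top view: pallets are at (303,166) for raw, (178,216) for finished, with the tray at (434,211). The raw castings are at (370,165) and (368,240), the plain wheels at (239,241) and (311,243), and the marked wheel at (243,162). The purple wheel (216,313) and turquoise casting (442,140) are decoys.

```bash
cat > h.py <<'E'
import numpy as np, cv2
def cast(im,uv,z):
    uv=np.asarray(uv,float).reshape(-1,1,2)
    n=cv2.undistortPoints(uv,im['K'],np.array([im['k1'],0,0,0.]))[:,0]
    d=np.c_[n,np.ones(len(n))]@im['R']; c=-im['R'].T@im['t']
    return c+d*((z-c[2])/d[:,2])[:,None]
def proj(im,X):
    return cv2.projectPoints(np.asarray(X,float).reshape(-1,1,3),cv2.Rodrigues(im['R'])[0],im['t'],im['K'],np.array([im['k1'],0,0,0.]))[0][:,0]
def blob(mask,uv,r):
    """largest component in a window; returns contour"""
    w=np.zeros_like(mask); cv2.circle(w,tuple(map(int,uv)),r,255,-1); m=cv2.bitwise_and(mask,w)
    cs,_=cv2.findContours(m,cv2.RETR_EXTERNAL,cv2.CHAIN_APPROX_NONE)
    return max(cs,key=cv2.contourArea)
def circ(im,c,z):
    """contour cast on plane z -> centre and diameter"""
    P=cast(im,c.reshape(-1,2),z)[:,:2].astype(np.float32)
    (x,y),(a,b),_=cv2.fitEllipse(cv2.convexHull(P)); return np.round([x,y,a,b],1)
E
python3 - <<'E'
import pickle; from h import *
d=pickle.load(open('v0.pkl','rb'));im=d['top'];c=im['color'];hsv=cv2.cvtColor(c,cv2.COLOR_BGR2HSV)
print('cam',-im['R'].T@im['t'])
H,S,V=cv2.split(hsv)
red=(((H<10)|(H>172))&(S>130)).astype(np.uint8)*255
for n,p in dict(rawF=(370,165),rawN=(368,240)).items():
    k=blob(red,p,24); print(n,[circ(im,k,z) for z in(0,30)])
bright=((V>150)|(red>0)).astype(np.uint8)*255
for n,p in dict(finL=(239,241),finR=(311,243),mark=(243,162)).items():
    k=blob(bright,p,26); print(n,circ(im,k,8),'web',circ(im,blob(red,p,20),24))
blue=((H>95)&(H<130)&(S>120)).astype(np.uint8)*255
for p in((180,193),(176,239)): print('pad',circ(im,blob(blue,p,22),16))
yel=((H>20)&(H<35)&(S>120)).astype(np.uint8)*255
k=blob(yel,(434,211),50); P=cast(im,k.reshape(-1,2),30)[:,:2].astype(np.float32); print('tray',cv2.minAreaRect(P))
k=blob(bright,(303,166),60); P=cast(im,k.reshape(-1,2),12)[:,:2].astype(np.float32); print('rawp',cv2.minAreaRect(P))
dark=((V<110)).astype(np.uint8)*255
for p in((303,143),(304,187)): print('ring',circ(im,blob(dark,p,18),16))
k=blob((V<75).astype(np.uint8)*255|blue,(179,216),60);P=cast(im,k.reshape(-1,2),12)[:,:2].astype(np.float32); print('finp',cv2.minAreaRect(P))
cv2.imwrite('pics/z.png',cv2.resize(c[105:275,145:475],None,fx=2.4,fy=2.4,interpolation=cv2.INTER_CUBIC))
E
```

```text
cam [ 348.09422893   -1.68783481 1023.67221994]
rawF [array([ 618.5, -165.3,   82.7,   88. ]), array([ 610.6, -160.6,   80.1,   85.5])]
rawN [array([ 434.8, -153. ,   82.8,   84.1]), array([ 432.2, -148.5,   80.4,   81.6])]
finL [434.5 157.6  86.1  87.4] web [434.7 158.1  55.6  56.2]
finR [424.8 -17.9  82.   88.2] web [426.3 -15.7  55.8  56.3]
mark [626.7 146.8  86.6  87.3] web [611.6 148.5  24.2  49.4]
pad [555.2 299.5  65.5  65.8]
pad [445.7 305.   64.2  65. ]
tray ((497.71258544921875, -308.5557556152344), (135.5827178955078, 133.01425170898438), 85.38093566894531)
rawp ((620.982421875, 1.0508193969726562), (229.60934448242188, 120.97307586669922), 1.2450990676879883)
ring [676.6   2.5  34.4  36.1]
ring [ 5.663e+02 -1.000e-01  3.460e+01  3.600e+01]
finp ((500.02398681640625, 300.918212890625), (121.06842803955078, 228.68116760253906), 87.14912414550781)
```

View pics/z.png

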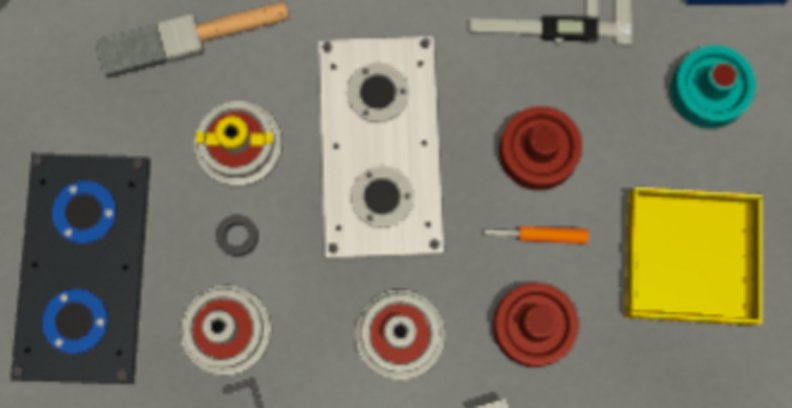

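Request:
{"fn": "drive_tool", "kwargs": {"motion": [{"fingers":1,"linear":[-0.03,-0.0265,0],"twist":0.12},{"fingers":1,"linear":[-0.033,-0.023,0],"twist":0.12},{"fingers":1,"linear":[-0.035,-0.0185,0],"twist":0.12},{"fingers":1,"linear":[-0.037,-0.0145,0],"twist":0.12},{"fingers":1,"linear":[-0.039,-0.01,0],"twist":0.12}]}}

```text
clock: 0.52
eef_pos: [341.7, 413.9, 231.1]
tool_rot: [-3.141, 0.0, 2.129]
force: [1.5, -0.7, -0.7]
width: 85.3
gripper_force: 0.0
```

Request:
{"fn": "drive_tool", "kwargs": {"motion": [{"fingers":1,"linear":[-0.0395,-0.005,0],"twist":0.12},{"fingers":1,"linear":[-0.04,0,0],"twist":0.12},{"fingers":1,"linear":[-0.04,0.0045,0],"twist":0.12},{"fingers":1,"linear":[-0.039,0.009,0],"twist":0.12},{"fingers":1,"linear":[-0.0375,0.014,0],"twist":0.084}]}}

```text
clock: 0.93
eef_pos: [426.5, 232.7, 231.3]
tool_rot: [-3.141, 0.0, 1.565]
force: [0.5, -0.2, 1.1]
width: 85.7
gripper_force: 0.0
```

Request:
{"fn": "drive_tool", "kwargs": {"motion": [{"fingers":1,"linear":[-0.038,0.0095,0],"twist":0},{"fingers":1,"linear":[-0.038,0.0095,0],"twist":0},{"fingers":1,"linear":[-0.038,0.0095,0],"twist":0},{"fingers":1,"linear":[-0.038,0.0095,0],"twist":0},{"fingers":1,"linear":[-0.038,0.0095,0],"twist":0}]}}

```text
clock: 1.35
eef_pos: [473.7, 42.8, 231.2]
tool_rot: [-3.141, -0.0, 1.571]
force: [1.2, -0.3, 0.7]
width: 85.1
gripper_force: 0.0
```

Request:
{"fn": "drive_tool", "kwargs": {"motion": [{"fingers":1,"linear":[-0.038,0.0095,0],"twist":0},{"fingers":1,"linear":[-0.038,0.0095,0],"twist":0},{"fingers":1,"linear":[-0.038,0.0095,0],"twist":0},{"fingers":1,"linear":[-0.038,0.0095,0],"twist":0},{"fingers":1,"linear":[-0.038,0.0095,0],"twist":0}]}}

```text
clock: 1.77
eef_pos: [521.2, -147.2, 231.1]
tool_rot: [-3.141, -0.0, 1.571]
force: [1.0, 0.5, -0.3]
width: 85.6
gripper_force: 0.0
```

```bash
python3 - <<'E'
from h import *; from cell import *; import pickle
im=cams.get_image('wrist'); pickle.dump(im,open('w1.pkl','wb')); cv2.imwrite('pics/w1.png',im['color'])
print(im['K'][0],im['k1'],-im['R'].T@im['t'],im['R'][2],monitor.read_state()['eef_pos'])
print(proj(im,[[612,-162,52],[434,-150,52]]))
E
```

```text
[305.54899911   0.         320.8930171 ] -0.023972500470179084 [522.29339277 -82.17699737 373.85642887] [ 0.00098752 -0.2603975  -0.96550099] [ 522.53505825 -157.97971274  231.84571913]
[[403.09519431 188.00050131]
 [238.56160082 177.28959223]]
```

View pics/w1.png

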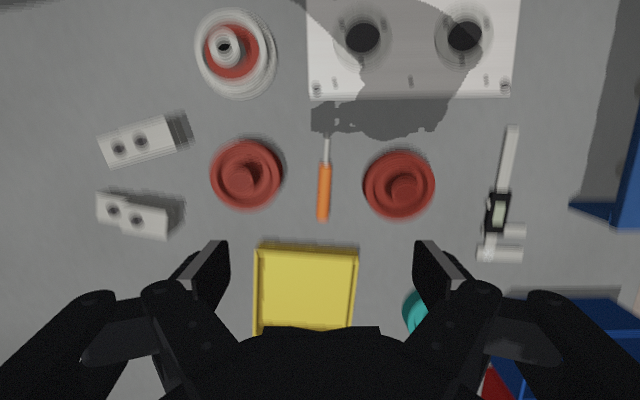

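The still-moving arm blurred this picture; castings sit at (246,175) and (399,184). I'll retake it and fit the far rim arc at z=30.

```bash
cat >> h.py <<'E'
from scipy.optimize import least_squares
def arc(im,k,z,r):
    """centre from the contour half facing away from the camera (the top edge, at height z, radius r)"""
    P=cast(im,k.reshape(-1,2),z)[:,:2]; c=(-im['R'].T@im['t'])[:2]; m=P.mean(0)
    Q=P[(P-m)@(m-c)>0]
    s=least_squares(lambda p:np.hypot(*(Q-p[:2]).T)-p[2],[*m,r],loss='soft_l1')
    s2=least_squares(lambda p:np.hypot(*(Q-p).T)-r,m,loss='soft_l1')
    return np.round(s2.x,1),'free r fit',np.round(s.x,1)
def redmask(im):
    H,S,V=cv2.split(cv2.cvtColor(im['color'],cv2.COLOR_BGR2HSV))
    return (((H<10)|(H>172))&(S>110)).astype(np.uint8)*255
E
python3 - <<'E'
from h import *; from cell import *; import pickle
im=cams.get_image('wrist'); pickle.dump(im,open('w2.pkl','wb')); cv2.imwrite('pics/w2.png',im['color'])
print(monitor.read_state()['eef_pos'])
t=pickle.load(open('v0.pkl','rb'))['top']
for i,(a,b) in((im,((399,184),(246,175))),(t,((370,165),(368,240)))):
    for p in (a,b): print(arc(i,blob(redmask(i),p,50 if i is im else 24),30,42))
E
```

```text
[ 521.54921467 -154.08650157  231.57647813]
(array([ 611.2, -161. ]), 'free r fit', array([ 613.2, -162.6,   40. ]))
(array([ 435.7, -148.5]), 'free r fit', array([ 433.4, -150. ,   39.9]))
(array([ 610.7, -160.1]), 'free r fit', array([ 613.7, -161.8,   39.2]))
(array([ 431.4, -146.8]), 'free r fit', array([ 433. , -149.3,   39.6]))
```

```bash
python3 - <<'E'
import cv2
c=cv2.imread('pics/w2.png')[125:230,190:460]
cv2.imwrite('pics/w2c.png',cv2.resize(c,None,fx=2.9,fy=2.9,interpolation=cv2.INTER_CUBIC))
E
```

```text
(no output)
```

View pics/w2c.png

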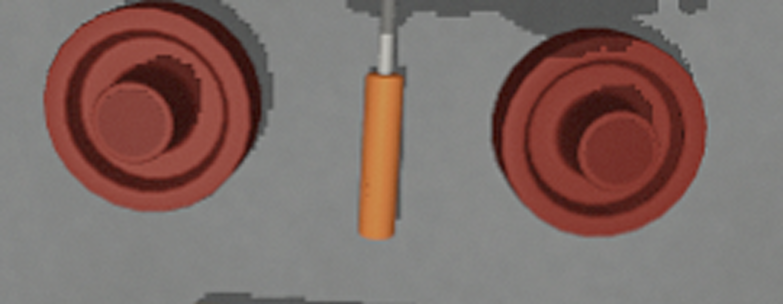

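```bash
python3 - <<'E'
from h import *; from cell import *; import pickle
im=pickle.load(open('w2.pkl','rb'))
print(cast(im,[(235.2,167.1),(403.1,176.7)],52)); s=monitor.read_state();print(s['eef_pos'],s['qd'].round(3),s['clock'])
E
```

```text
[[ 433.212152   -150.47461695   52.        ]
 [ 613.49114225 -163.03375267   52.        ]]
[ 521.54921467 -154.08650157  231.57647813] [-0.079 -0.023 -0.069  0.06  -0.034  0.026 -0.055] 1.8667
```

Request:
{"fn": "drive_tool", "kwargs": {"motion": [{"fingers":1,"linear":[-0.002,0.023,0.032],"twist":0},{"fingers":1,"linear":[-0.002,0.023,0.032],"twist":0},{"fingers":1,"linear":[-0.002,0.023,0.032],"twist":0},{"fingers":1,"linear":[-0.002,0.023,0.032],"twist":0},{"fingers":1,"linear":[0,0,0],"twist":0}]}}

```text
clock: 2.28
eef_pos: [612.4, -150.9, 94.1]
tool_rot: [-3.131, -0.003, 1.573]
force: [-1.4, 0.7, -1.1]
width: 85.3
gripper_force: 0.0
```

Request:
{"fn": "drive_tool", "kwargs": {"motion": [{"fingers":1,"linear":[0,0,0],"twist":0},{"fingers":1,"linear":[0,0,0],"twist":0},{"fingers":1,"linear":[0,0,0],"twist":0}]}}

```text
clock: 2.53
eef_pos: [613.4, -153.8, 105.4]
tool_rot: [3.139, 0.001, 1.57]
force: [-0.2, -0.3, 0.1]
width: 85.4
gripper_force: 0.0
```

Request:
{"fn": "drive_tool", "kwargs": {"motion": [{"fingers":1,"linear":[-0.0045,0,0.024],"twist":0},{"fingers":1,"linear":[-0.0045,0,0.024],"twist":0},{"fingers":1,"linear":[0,0,0.018],"twist":0},{"fingers":1,"linear":[0,0,0.006],"twist":0},{"fingers":1,"linear":[0,0,0],"twist":0}]}}

```text
clock: 2.95
eef_pos: [612.8, -162.2, 32.0]
tool_rot: [-3.141, -0.0, 1.57]
force: [-0.5, 1.3, 0.1]
width: 85.7
gripper_force: 0.0
```

```bash
python3 - <<'E'
from h import *; from cell import *
for _ in range(2):
    im=cams.get_image('side')
print(monitor.read_state()['eef_pos'])
p=proj(im,[[613,-162,40]])[0].astype(int); print(p)
c=im['color'][p[1]-60:p[1]+40,p[0]-60:p[0]+60]
cv2.imwrite('pics/s1.png',cv2.resize(c,None,fx=5,fy=5,interpolation=cv2.INTER_CUBIC))
E
```

```text
[ 614.30467065 -162.6099733    33.35912531]
[382 209]
```

View pics/s1.png

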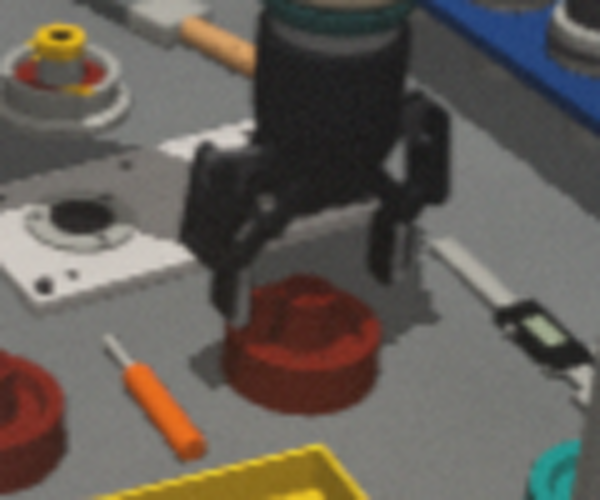

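The fingers straddle the boss (crop ~310,310), tips just above the rim. Close now.

Request:
{"fn": "drive_tool", "kwargs": {"motion": [{"fingers":0,"linear":[0,0,0],"twist":0},{"fingers":0,"linear":[0,0,0],"twist":0},{"fingers":0,"linear":[0,0,0],"twist":0},{"fingers":0,"linear":[0,0,0],"twist":0},{"fingers":0,"linear":[0,0,0],"twist":0}]}}

```text
clock: 3.47
eef_pos: [612.8, -162.4, 32.1]
tool_rot: [-3.141, -0.0, 1.571]
force: [-4.0, 1.3, 5.6]
width: 30.1
gripper_force: 59.3
```

Request:
{"fn": "drive_tool", "kwargs": {"motion": [{"fingers":0,"linear":[0,0,0],"twist":0},{"fingers":0,"linear":[0,0,0],"twist":0},{"fingers":0,"linear":[0,0,-0.004],"twist":0},{"fingers":0,"linear":[0,0,-0.01],"twist":0},{"fingers":0,"linear":[0,0,-0.016],"twist":0}]}}

```text
clock: 3.88
eef_pos: [610.9, -161.4, 59.3]
tool_rot: [-3.136, -0.002, 1.571]
force: [-0.7, 0.5, -7.9]
width: 29.8
gripper_force: 60.2
```

Request:
{"fn": "drive_tool", "kwargs": {"motion": [{"fingers":0,"linear":[0,0,-0.025],"twist":0},{"fingers":0,"linear":[0,0,-0.025],"twist":0},{"fingers":0,"linear":[0,0,-0.02],"twist":0},{"fingers":0,"linear":[0,0,0],"twist":0},{"fingers":0,"linear":[0,0,0],"twist":0}]}}

```text
clock: 4.3
eef_pos: [613.6, -162.4, 131.7]
tool_rot: [3.14, 0.0, 1.571]
force: [-0.3, 0.2, -10.0]
width: 30.0
gripper_force: 60.8
```

Request:
{"fn": "drive_tool", "kwargs": {"motion": [{"fingers":0,"linear":[0.025,0.0095,0],"twist":0},{"fingers":0,"linear":[0.038,0.0145,0],"twist":0},{"fingers":0,"linear":[0.04,0.015,0],"twist":0},{"fingers":0,"linear":[0.038,0.0145,0],"twist":0},{"fingers":0,"linear":[0.024,0.0095,0],"twist":0}]}}

```text
clock: 4.72
eef_pos: [675.4, 9.3, 128.0]
tool_rot: [-3.138, -0.005, 1.576]
force: [0.8, 2.3, -8.7]
width: 29.8
gripper_force: 60.6
```

Request:
{"fn": "drive_tool", "kwargs": {"motion": [{"fingers":0,"linear":[0,0,0.01],"twist":0},{"fingers":0,"linear":[0,0,0.02],"twist":0},{"fingers":0,"linear":[0,0,0.02],"twist":0},{"fingers":0,"linear":[0,0,0],"twist":0},{"fingers":0,"linear":[0,0,0],"twist":0}]}}

```text
clock: 5.13
eef_pos: [672.9, 1.4, 78.0]
tool_rot: [-3.134, 0.0, 1.57]
force: [-0.0, -0.4, -8.0]
width: 29.7
gripper_force: 61.3
```

```bash
python3 - <<'E'
from h import *; from cell import *; import pickle
s=monitor.read_state();print(s['eef_pos'],s['tool_rot'],s['qd'].round(3))
im=cams.get_image('wrist'); pickle.dump(im,open('w3.pkl','wb')); cv2.imwrite('pics/w3.png',im['color'])
E
```

```text
[672.86294366   1.40646731  77.98276615] [-3.13408305e+00  4.34134911e-05  1.57024642e+00] [-0.001 -0.043  0.019 -0.046 -0.001 -0.009 -0.003]
```

View pics/w3.png

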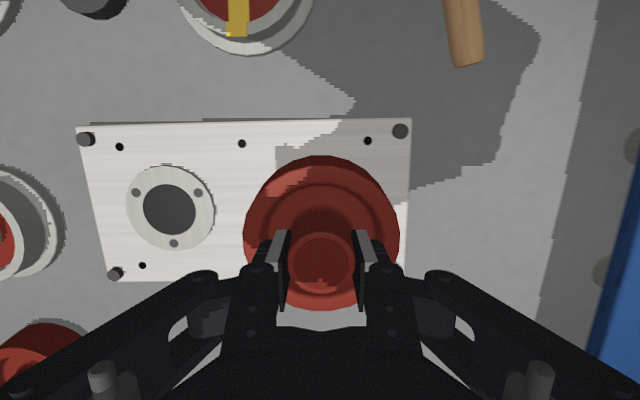

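Request:
{"fn": "drive_tool", "kwargs": {"motion": [{"fingers":0,"linear":[0,0,0],"twist":0},{"fingers":0,"linear":[0,0,0],"twist":0},{"fingers":0,"linear":[0,0,0],"twist":0}]}}

```text
clock: 5.43
eef_pos: [676.7, 1.4, 82.5]
tool_rot: [3.14, -0.0, 1.571]
force: [0.2, -0.6, -7.8]
width: 29.8
gripper_force: 61.3
```

```bash
python3 - <<'E'
from h import *; from cell import *; import pickle
im=cams.get_image('wrist'); s=monitor.read_state();p=s['eef_pos'];print(p)
g=cv2.cvtColor(im['color'],cv2.COLOR_BGR2GRAY)
k=blob((g<110).astype(np.uint8)*255,(169,209),42)
print('near ring hole z16',circ(im,k,16),'z12',circ(im,k,12))
pl=cv2.morphologyEx((g>170).astype(np.uint8)*255,cv2.MORPH_CLOSE,np.ones((9,9)))
# corner screws: by hand from the picture
print(cast(im,[(86,139),(400,131),(115,275)],12))
k=blob(redmask(im),(320,215),95); print('rim',arc(im,k,p[2]-2,42))
E
```

```text
[676.54535388   1.47977746  82.32442761]
near ring hole z16 [ 5.653e+02 -1.000e-01  3.720e+01  3.740e+01] z12 [563.2  -1.4  37.9  38.2]
[[514.35571042  49.09697255  12.        ]
 [732.58305505  53.8251809   12.        ]
 [516.06174934 -56.67779706  12.        ]]
rim (array([678. ,  11.8]), 'free r fit', array([677.9,  -7. ,  31.1]))
```

Request:
{"fn": "drive_tool", "kwargs": {"motion": [{"fingers":0,"linear":[0.0005,-0.0005,0.012],"twist":0},{"fingers":0,"linear":[0,0,0.01],"twist":0},{"fingers":0,"linear":[0,0,0.006],"twist":0},{"fingers":0,"linear":[0,0,0.004],"twist":0},{"fingers":0,"linear":[0,0,0.001],"twist":0}]}}

```text
clock: 5.9
eef_pos: [673.9, 2.4, 48.2]
tool_rot: [-3.138, -0.001, 1.571]
force: [-6.3, 1.0, 5.5]
width: 30.0
gripper_force: 62.7
```

Request:
{"fn": "drive_tool", "kwargs": {"motion": [{"fingers":0,"linear":[0,0,0],"twist":0},{"fingers":0,"linear":[0,0,0],"twist":0}]}}

```text
clock: 6.07
eef_pos: [674.7, 2.2, 48.2]
tool_rot: [-3.14, -0.0, 1.571]
force: [-2.1, 0.8, -3.3]
width: 29.9
gripper_force: 62.1
```

Request:
{"fn": "drive_tool", "kwargs": {"motion": [{"fingers":0,"linear":[0,0,-0.003],"twist":0},{"fingers":0,"linear":[0,0,0],"twist":0},{"fingers":0,"linear":[0,0,0],"twist":0},{"fingers":0,"linear":[0,0,0.0015],"twist":0},{"fingers":0,"linear":[0,0,0.0015],"twist":0}]}}

```text
clock: 6.48
eef_pos: [675.7, 2.0, 48.2]
tool_rot: [3.141, 0.0, 1.571]
force: [-0.7, -0.1, 8.2]
width: 29.8
gripper_force: 63.9
```

Request:
{"fn": "drive_tool", "kwargs": {"motion": [{"fingers":0,"linear":[0,0,0],"twist":0},{"fingers":0.5,"linear":[0,0,0],"twist":0},{"fingers":0.7,"linear":[0,0,0],"twist":0},{"fingers":1,"linear":[0,0,0],"twist":0},{"fingers":1,"linear":[0,0,-0.005],"twist":0}]}}

```text
clock: 6.9
eef_pos: [675.5, 2.0, 53.5]
tool_rot: [3.141, -0.0, 1.571]
force: [-0.9, 0.3, -0.5]
width: 76.7
gripper_force: 0.0
```

Request:
{"fn": "drive_tool", "kwargs": {"motion": [{"fingers":1,"linear":[0,0,-0.02],"twist":0},{"fingers":1,"linear":[0,0,-0.03],"twist":0},{"fingers":1,"linear":[0,0,-0.03],"twist":0},{"fingers":1,"linear":[0,0,-0.02],"twist":0},{"fingers":1,"linear":[0,0,0],"twist":0}]}}

```text
clock: 7.32
eef_pos: [679.2, 1.4, 159.6]
tool_rot: [3.131, 0.0, 1.571]
force: [0.7, -0.9, 1.0]
width: 85.4
gripper_force: 0.0
```

Request:
{"fn": "drive_tool", "kwargs": {"motion": [{"fingers":1,"linear":[-0.019,-0.0304,0],"twist":0},{"fingers":1,"linear":[-0.019,-0.0304,0],"twist":0},{"fingers":1,"linear":[-0.019,-0.0304,0],"twist":0},{"fingers":1,"linear":[-0.019,-0.0304,0],"twist":0},{"fingers":1,"linear":[-0.019,-0.0304,0],"twist":0}]}}

```text
clock: 7.73
eef_pos: [521.9, -93.6, 153.5]
tool_rot: [3.141, 0.0, 1.571]
force: [-0.1, -0.6, 0.5]
width: 85.0
gripper_force: 0.0
```

Request:
{"fn": "drive_tool", "kwargs": {"motion": [{"fingers":1,"linear":[-0.019,-0.0304,0],"twist":0},{"fingers":1,"linear":[-0.019,-0.0304,0],"twist":0},{"fingers":1,"linear":[-0.019,-0.0304,0],"twist":0},{"fingers":1,"linear":[0,0,0.03],"twist":0},{"fingers":1,"linear":[0,0,0.03],"twist":0}]}}

```text
clock: 8.15
eef_pos: [432.2, -152.1, 94.6]
tool_rot: [3.137, 0.002, 1.567]
force: [0.9, 0.8, -0.2]
width: 85.3
gripper_force: 0.0
```

Request:
{"fn": "drive_tool", "kwargs": {"motion": [{"fingers":1,"linear":[0,0,0],"twist":0},{"fingers":1,"linear":[0,0,0],"twist":0},{"fingers":1,"linear":[0,0,0],"twist":0},{"fingers":1,"linear":[0,0,0],"twist":0},{"fingers":1,"linear":[0,0,0],"twist":0}]}}

```text
clock: 8.57
eef_pos: [433.4, -150.0, 94.5]
tool_rot: [3.139, 0.001, 1.572]
force: [-0.3, -0.1, 1.4]
width: 85.1
gripper_force: 0.0
```

```bash
python3 - <<'E'
from h import *; from cell import *; import pickle
t=cams.get_image('top'); pickle.dump(t,open('t1.pkl','wb')); cv2.imwrite('pics/t1.png',t['color']);print(monitor.read_state()['eef_pos'])
print('rawF on seat',arc(t,blob(redmask(t),proj(t,[[676,2,46]])[0],26),46,42), circ(t,blob(redmask(t),proj(t,[[676,2,46]])[0],26),46))
E
```

```text
[ 433.20846065 -149.91146152   94.37674348]
rawF on seat (array([672.3,   1.6]), 'free r fit', array([676.7,   1.8,  38.6])) [673.6   1.8  79.9  85.8]
```

Request:
{"fn": "drive_tool", "kwargs": {"motion": [{"fingers":1,"linear":[0,0,0.02],"twist":0},{"fingers":1,"linear":[0,0,0.02],"twist":0},{"fingers":1,"linear":[0,0,0.016],"twist":0},{"fingers":1,"linear":[0,0,0.006],"twist":0},{"fingers":1,"linear":[0,0,0],"twist":0}]}}

```text
clock: 9.03
eef_pos: [432.0, -149.6, 30.6]
tool_rot: [-3.14, -0.001, 1.571]
force: [0.2, 0.8, -0.4]
width: 85.6
gripper_force: 0.0
```

Request:
{"fn": "drive_tool", "kwargs": {"motion": [{"fingers":1,"linear":[0,0,0],"twist":0},{"fingers":0,"linear":[0,0,0],"twist":0},{"fingers":0,"linear":[0,0,0],"twist":0},{"fingers":0,"linear":[0,0,0],"twist":0},{"fingers":0,"linear":[0,0,0],"twist":0}]}}

```text
clock: 9.45
eef_pos: [432.6, -150.0, 31.8]
tool_rot: [3.141, 0.0, 1.571]
force: [0.8, 0.2, -0.1]
width: 38.4
gripper_force: 0.0
```

Request:
{"fn": "drive_tool", "kwargs": {"motion": [{"fingers":0,"linear":[0,0,0],"twist":0},{"fingers":0,"linear":[0,0,0],"twist":0},{"fingers":0,"linear":[0,0,0],"twist":0},{"fingers":0,"linear":[0,0,-0.004],"twist":0},{"fingers":0,"linear":[0,0,-0.01],"twist":0}]}}

```text
clock: 9.87
eef_pos: [431.0, -149.4, 44.5]
tool_rot: [-3.138, -0.001, 1.571]
force: [-0.4, -0.0, -7.0]
width: 30.1
gripper_force: 60.1
```

Request:
{"fn": "drive_tool", "kwargs": {"motion": [{"fingers":0,"linear":[0,0,-0.02],"twist":0},{"fingers":0,"linear":[0,0,-0.025],"twist":0},{"fingers":0,"linear":[0,0,-0.025],"twist":0},{"fingers":0,"linear":[0,0,-0.016],"twist":0},{"fingers":0,"linear":[0,0,0],"twist":0}]}}

```text
clock: 10.28
eef_pos: [433.5, -150.3, 133.5]
tool_rot: [3.137, 0.001, 1.571]
force: [-0.2, 0.1, -7.7]
width: 29.6
gripper_force: 60.9
```

Request:
{"fn": "drive_tool", "kwargs": {"motion": [{"fingers":0,"linear":[0,0,0],"twist":0},{"fingers":0,"linear":[0,0,0],"twist":0},{"fingers":0,"linear":[0,0,0],"twist":0}]}}

```text
clock: 10.53
eef_pos: [431.0, -149.4, 129.9]
tool_rot: [-3.138, -0.001, 1.571]
force: [-0.2, 0.6, -7.9]
width: 30.1
gripper_force: 60.9
```

Request:
{"fn": "drive_tool", "kwargs": {"motion": [{"fingers":0,"linear":[0.016,0.0143,0],"twist":0},{"fingers":0,"linear":[0.025,0.0222,0],"twist":0},{"fingers":0,"linear":[0.026,0.023,0],"twist":0},{"fingers":0,"linear":[0.026,0.023,0],"twist":0},{"fingers":0,"linear":[0.026,0.023,0],"twist":0}]}}

```text
clock: 10.95
eef_pos: [537.5, -29.6, 129.6]
tool_rot: [-3.138, -0.0, 1.57]
force: [-0.5, -0.4, -7.9]
width: 29.8
gripper_force: 60.7
```

Request:
{"fn": "drive_tool", "kwargs": {"motion": [{"fingers":0,"linear":[0.018,0.016,0],"twist":0},{"fingers":0,"linear":[0.013,0.0118,0],"twist":0},{"fingers":0,"linear":[0,0,0.01],"twist":0},{"fingers":0,"linear":[0,0,0.022],"twist":0},{"fingers":0,"linear":[0,0,0.022],"twist":0}]}}

```text
clock: 11.37
eef_pos: [565.2, 0.3, 75.4]
tool_rot: [-3.141, 0.0, 1.572]
force: [-0.4, -0.1, -7.7]
width: 30.0
gripper_force: 61.1
```

Request:
{"fn": "drive_tool", "kwargs": {"motion": [{"fingers":0,"linear":[0,0,0.014],"twist":0},{"fingers":0,"linear":[0,0,0.008],"twist":0},{"fingers":0,"linear":[0,0,0],"twist":0},{"fingers":0,"linear":[0,0,0],"twist":0},{"fingers":0,"linear":[0,0,0],"twist":0}]}}

```text
clock: 11.78
eef_pos: [566.2, -0.3, 55.7]
tool_rot: [3.14, 0.0, 1.57]
force: [-0.1, 0.2, -7.0]
width: 29.6
gripper_force: 60.7
```

Request:
{"fn": "drive_tool", "kwargs": {"motion": [{"fingers":0,"linear":[0,0,0],"twist":0},{"fingers":0,"linear":[0,0,0],"twist":0}]}}

```text
clock: 11.95
eef_pos: [566.3, 0.1, 56.2]
tool_rot: [3.14, -0.0, 1.571]
force: [-0.3, -0.5, -7.7]
width: 29.8
gripper_force: 60.7
```

Request:
{"fn": "drive_tool", "kwargs": {"motion": [{"fingers":0,"linear":[0,0,0.003],"twist":0},{"fingers":0,"linear":[0,0,0.002],"twist":0},{"fingers":0,"linear":[0,0,0.002],"twist":0},{"fingers":0,"linear":[0,0,0.0015],"twist":0},{"fingers":0,"linear":[0,0,0],"twist":0}]}}

```text
clock: 12.37
eef_pos: [565.6, 0.2, 48.1]
tool_rot: [3.141, -0.001, 1.571]
force: [-3.6, 0.6, 4.6]
width: 29.7
gripper_force: 62.3
```

Request:
{"fn": "drive_tool", "kwargs": {"motion": [{"fingers":0,"linear":[0,0,0],"twist":0},{"fingers":0.5,"linear":[0,0,0],"twist":0},{"fingers":0.7,"linear":[0,0,0],"twist":0},{"fingers":0.9,"linear":[0,0,0],"twist":0},{"fingers":1,"linear":[0,0,-0.005],"twist":0}]}}

```text
clock: 12.78
eef_pos: [565.5, 0.0, 51.5]
tool_rot: [-3.141, 0.0, 1.571]
force: [0.3, 0.6, -1.0]
width: 76.8
gripper_force: 0.0
```

Request:
{"fn": "drive_tool", "kwargs": {"motion": [{"fingers":1,"linear":[0,0,-0.02],"twist":0},{"fingers":1,"linear":[0,0,-0.035],"twist":0},{"fingers":1,"linear":[0,0,-0.035],"twist":0},{"fingers":1,"linear":[0,-0.03,0],"twist":0},{"fingers":1,"linear":[0,-0.03,0],"twist":0}]}}

```text
clock: 13.2
eef_pos: [508.3, -0.2, 144.3]
tool_rot: [3.134, 0.0, 1.571]
force: [-0.8, -0.0, -1.0]
width: 85.4
gripper_force: 0.0
```

Request:
{"fn": "drive_tool", "kwargs": {"motion": [{"fingers":1,"linear":[-0.005,-0.03,0],"twist":0},{"fingers":1,"linear":[-0.01,-0.03,0],"twist":0},{"fingers":1,"linear":[-0.002,-0.02,0],"twist":0},{"fingers":1,"linear":[0,0,0],"twist":0},{"fingers":1,"linear":[0,0,0],"twist":0}]}}

```text
clock: 13.62
eef_pos: [425.3, -17.1, 142.4]
tool_rot: [3.141, -0.0, 1.57]
force: [1.2, 0.8, 0.8]
width: 85.5
gripper_force: 0.0
```

Request:
{"fn": "drive_tool", "kwargs": {"motion": [{"fingers":1,"linear":[0,0,0],"twist":0},{"fingers":1,"linear":[0,0,0],"twist":0},{"fingers":1,"linear":[0,0,0],"twist":0},{"fingers":1,"linear":[0,0,0],"twist":0}]}}

```text
clock: 13.95
eef_pos: [426.3, -16.8, 141.7]
tool_rot: [3.141, 0.0, 1.571]
force: [0.3, 0.1, 0.8]
width: 85.1
gripper_force: 0.0
```

```bash
python3 - <<'E'
from h import *; from cell import *; import pickle
w=cams.get_image('wrist'); pickle.dump(w,open('w4.pkl','wb')); cv2.imwrite('pics/w4.png',w['color']);print(monitor.read_state()['eef_pos'])
print(proj(w,[[425.5,-16.5,50]]))
E
```

```text
[426.04713381 -16.85767633 141.6491554 ]
[[318.09106189 195.94674484]]
```

View pics/w4.png

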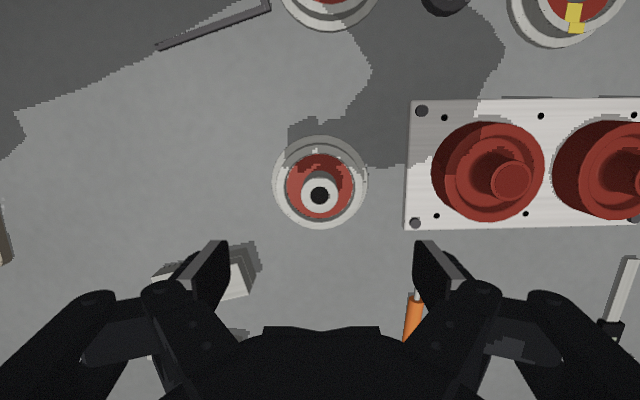

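Both castings sit on their rings; the hub bore of the right plain wheel is at (319.5,196), as predicted. Pick it.

Request:
{"fn": "drive_tool", "kwargs": {"motion": [{"fingers":1,"linear":[0,0,0.025],"twist":0},{"fingers":1,"linear":[0,0,0.035],"twist":0},{"fingers":1,"linear":[0,0,0.03],"twist":0},{"fingers":1,"linear":[0,0,0.015],"twist":0},{"fingers":1,"linear":[0,0,0.005],"twist":0}]}}

```text
clock: 14.42
eef_pos: [423.8, -16.2, 34.7]
tool_rot: [-3.136, -0.003, 1.57]
force: [0.6, 0.4, 0.1]
width: 85.3
gripper_force: 0.0
```

Request:
{"fn": "drive_tool", "kwargs": {"motion": [{"fingers":1,"linear":[0,0,0],"twist":0},{"fingers":1,"linear":[0,0,0],"twist":0},{"fingers":1,"linear":[0,0,0],"twist":0},{"fingers":0,"linear":[0,0,0],"twist":0},{"fingers":0,"linear":[0,0,0],"twist":0}]}}

```text
clock: 14.83
eef_pos: [425.5, -16.2, 37.5]
tool_rot: [-3.141, -0.002, 1.571]
force: [0.3, -0.1, 0.2]
width: 64.0
gripper_force: 0.0
```

Request:
{"fn": "drive_tool", "kwargs": {"motion": [{"fingers":0,"linear":[0,0,0],"twist":0},{"fingers":0,"linear":[0,0,0],"twist":0},{"fingers":0,"linear":[0,0,0],"twist":0},{"fingers":0,"linear":[0,0,0],"twist":0},{"fingers":0,"linear":[0,0,0],"twist":0}]}}

```text
clock: 15.25
eef_pos: [425.0, -16.3, 37.5]
tool_rot: [-3.14, -0.002, 1.571]
force: [-1.0, 1.0, 8.9]
width: 26.9
gripper_force: 58.5
```

Request:
{"fn": "drive_tool", "kwargs": {"motion": [{"fingers":0,"linear":[0,0,-0.004],"twist":0},{"fingers":0,"linear":[0,0,-0.01],"twist":0},{"fingers":0,"linear":[0,0,-0.025],"twist":0},{"fingers":0,"linear":[0,0,-0.03],"twist":0},{"fingers":0,"linear":[0,0,-0.031],"twist":0}]}}

```text
clock: 15.67
eef_pos: [423.5, -16.5, 137.3]
tool_rot: [-3.136, -0.001, 1.57]
force: [1.7, 0.3, -6.4]
width: 27.4
gripper_force: 60.5
```

```bash
python3 - <<'E'
from h import *; import pickle
t=pickle.load(open('v0.pkl','rb'))['top']
print(cast(t,[(145+219/2.4,105+326/2.4),(145+400/2.4,105+331/2.4),(145+231/2.4,105+131/2.4)],50))
E
```

```text
[[433.98338478 156.20905088  50.        ]
 [425.91347637 -16.23877978  50.        ]
 [625.9618502  146.26260369  50.        ]]
```

Request:
{"fn": "drive_tool", "kwargs": {"motion": [{"fingers":0,"linear":[0.02,0.008,0],"twist":0},{"fingers":0,"linear":[0.032,0.013,0],"twist":0},{"fingers":0,"linear":[0.035,0.0145,0],"twist":0},{"fingers":0,"linear":[0.035,0.0145,0],"twist":0},{"fingers":0,"linear":[0.035,0.0145,0],"twist":0}]}}

```text
clock: 16.08
eef_pos: [488.9, 142.3, 136.7]
tool_rot: [-3.138, -0.001, 1.571]
force: [1.3, -0.9, -6.1]
width: 27.4
gripper_force: 60.6
```

Request:
{"fn": "drive_tool", "kwargs": {"motion": [{"fingers":0,"linear":[0.035,0.0145,0],"twist":0},{"fingers":0,"linear":[0.035,0.0145,0],"twist":0},{"fingers":0,"linear":[0.035,0.0145,0],"twist":0},{"fingers":0,"linear":[0.032,0.013,0],"twist":0},{"fingers":0,"linear":[0.021,0.008,0],"twist":0}]}}

```text
clock: 16.5
eef_pos: [553.5, 303.4, 135.9]
tool_rot: [-3.138, -0.003, 1.575]
force: [0.6, 0.6, -5.8]
width: 27.2
gripper_force: 60.6
```

Request:
{"fn": "drive_tool", "kwargs": {"motion": [{"fingers":0,"linear":[0,0,0],"twist":0},{"fingers":0,"linear":[0,0,0.02],"twist":0},{"fingers":0,"linear":[0,0,0.02],"twist":0},{"fingers":0,"linear":[0,0,0],"twist":0},{"fingers":0,"linear":[0,0,0],"twist":0}]}}

```text
clock: 16.92
eef_pos: [552.0, 297.7, 95.6]
tool_rot: [-3.135, 0.0, 1.57]
force: [-0.2, 0.4, -4.9]
width: 27.2
gripper_force: 60.6
```

Request:
{"fn": "drive_tool", "kwargs": {"motion": [{"fingers":0,"linear":[0,0,0],"twist":0},{"fingers":0,"linear":[0,0,0],"twist":0},{"fingers":0,"linear":[0,0,0],"twist":0},{"fingers":0,"linear":[0,0,0],"twist":0}]}}

```text
clock: 17.25
eef_pos: [554.6, 298.7, 98.2]
tool_rot: [-3.141, -0.003, 1.57]
force: [0.4, 0.8, -5.1]
width: 27.4
gripper_force: 60.6
```

```bash
python3 - <<'E'
from h import *; from cell import *; import pickle
w=cams.get_image('wrist'); pickle.dump(w,open('w5.pkl','wb')); cv2.imwrite('pics/w5.png',w['color']);print(monitor.read_state()['eef_pos'])
H,S,V=cv2.split(cv2.cvtColor(w['color'],cv2.COLOR_BGR2HSV))
blue=((H>95)&(H<130)&(S>120)).astype(np.uint8)*255
p=proj(w,[[445.7,305,16]])[0]; print(p,circ(w,blob(blue,p,60),16))
E
```

```text
[554.47694102 298.71169179  97.97522914]
[176.80547021 192.17454267] [445.6 305.8  63.2  64.6]
```

View pics/w5.png

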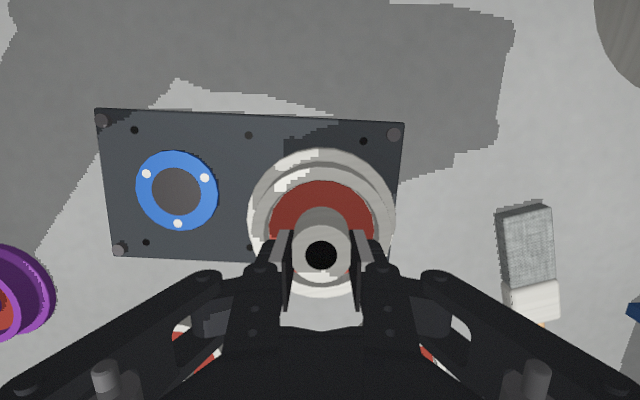

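Request:
{"fn": "drive_tool", "kwargs": {"motion": [{"fingers":0,"linear":[0.001,0.0005,0.012],"twist":0},{"fingers":0,"linear":[0,0,0.014],"twist":0},{"fingers":0,"linear":[0,0,0.01],"twist":0},{"fingers":0,"linear":[0,0,0.003],"twist":0},{"fingers":0,"linear":[0,0,0],"twist":0}]}}

```text
clock: 17.72
eef_pos: [553.2, 299.0, 56.0]
tool_rot: [-3.136, -0.0, 1.57]
force: [-0.8, 0.2, -5.8]
width: 27.3
gripper_force: 60.8
```

Request:
{"fn": "drive_tool", "kwargs": {"motion": [{"fingers":0,"linear":[0,0,0],"twist":0},{"fingers":0,"linear":[0,0,0],"twist":0},{"fingers":0,"linear":[0,0,0],"twist":0},{"fingers":0,"linear":[0,0,0],"twist":0}]}}

```text
clock: 18.05
eef_pos: [555.0, 299.7, 58.7]
tool_rot: [-3.141, -0.002, 1.571]
force: [-0.1, -0.5, -5.5]
width: 26.8
gripper_force: 60.8
```

Lower 5.5 mm gently, release, retreat, and go to the left plain wheel (434,157).

Request:
{"fn": "drive_tool", "kwargs": {"motion": [{"fingers":0,"linear":[0,0,0.002],"twist":0},{"fingers":0,"linear":[0,0,0.0015],"twist":0},{"fingers":0,"linear":[0,0,0.001],"twist":0},{"fingers":0,"linear":[0,0,0.001],"twist":0},{"fingers":0,"linear":[0,0,0],"twist":0}]}}

```text
clock: 18.47
eef_pos: [554.5, 299.7, 53.7]
tool_rot: [-3.139, -0.003, 1.571]
force: [-2.0, -0.3, 3.0]
width: 27.3
gripper_force: 61.8
```

Request:
{"fn": "drive_tool", "kwargs": {"motion": [{"fingers":0,"linear":[0,0,0],"twist":0},{"fingers":0,"linear":[0,0,0],"twist":0}]}}

```text
clock: 18.63
eef_pos: [554.5, 299.7, 53.6]
tool_rot: [-3.14, -0.003, 1.571]
force: [-3.9, -0.8, 5.5]
width: 27.2
gripper_force: 62.0
```

Request:
{"fn": "drive_tool", "kwargs": {"motion": [{"fingers":0.5,"linear":[0,0,0],"twist":0},{"fingers":0.7,"linear":[0,0,0],"twist":0},{"fingers":0.9,"linear":[0,0,0],"twist":0},{"fingers":1,"linear":[0,0,-0.005],"twist":0},{"fingers":1,"linear":[0,0,-0.02],"twist":0}]}}

```text
clock: 19.05
eef_pos: [552.8, 299.0, 75.5]
tool_rot: [-3.135, 0.0, 1.571]
force: [-1.8, 0.2, 0.6]
width: 84.5
gripper_force: 0.0
```

Request:
{"fn": "drive_tool", "kwargs": {"motion": [{"fingers":1,"linear":[0,0,-0.03],"twist":0},{"fingers":1,"linear":[0,0,-0.03],"twist":0},{"fingers":1,"linear":[-0.02,-0.017,0],"twist":0},{"fingers":1,"linear":[-0.026,-0.022,0],"twist":0},{"fingers":1,"linear":[-0.026,-0.022,0],"twist":0}]}}

```text
clock: 19.47
eef_pos: [493.8, 227.2, 138.6]
tool_rot: [3.141, -0.002, 1.572]
force: [-0.7, -0.4, 0.5]
width: 85.4
gripper_force: 0.0
```

Request:
{"fn": "drive_tool", "kwargs": {"motion": [{"fingers":1,"linear":[-0.026,-0.022,0],"twist":0},{"fingers":1,"linear":[-0.026,-0.022,0],"twist":0},{"fingers":1,"linear":[-0.0185,-0.0155,0],"twist":0},{"fingers":1,"linear":[0,0,0],"twist":0},{"fingers":1,"linear":[0,0,0],"twist":0}]}}

```text
clock: 19.88
eef_pos: [434.2, 156.3, 138.4]
tool_rot: [-3.14, -0.003, 1.568]
force: [0.3, -0.5, -0.1]
width: 85.0
gripper_force: 0.0
```

Request:
{"fn": "drive_tool", "kwargs": {"motion": [{"fingers":1,"linear":[0,0,0],"twist":0},{"fingers":1,"linear":[0,0,0],"twist":0},{"fingers":1,"linear":[0,0,0],"twist":0},{"fingers":1,"linear":[0,0,0],"twist":0},{"fingers":1,"linear":[0,0,0],"twist":0}]}}

```text
clock: 20.3
eef_pos: [434.5, 157.4, 137.5]
tool_rot: [-3.14, -0.002, 1.571]
force: [-0.2, -0.7, -0.8]
width: 85.6
gripper_force: 0.0
```

```bash
cat >> h.py <<'E'
def bore(im,X,z,win=16,th=60):
    """dark hub bore near the predicted point -> its centre at height z"""
    p=proj(im,[[*X,z]])[0]; g=cv2.cvtColor(im['color'],cv2.COLOR_BGR2GRAY)
    k=blob((g<th).astype(np.uint8)*255,p,win); (u,v),r=cv2.minEnclosingCircle(k)
    return p.round(1),(round(u,1),round(v,1),round(r,1)),cast(im,[(u,v)],z)[0].round(1)
E
python3 - <<'E'
from h import *; from cell import *; import pickle
w=cams.get_image('wrist'); pickle.dump(w,open('w6.pkl','wb')); cv2.imwrite('pics/w6.png',w['color']);print(monitor.read_state()['eef_pos'])
print(bore(w,(434.3,157),50))
t=cams.get_image('top'); pickle.dump(t,open('t2.pkl','wb')); cv2.imwrite('pics/t2.png',t['color'])
E
```

```text
[434.36181333 157.27406627 137.50548886]
(array([319.1, 198.5]), (319.2, 197.0, 8.8), array([434.4, 158.2,  50. ]))
```

View pics/w6.png

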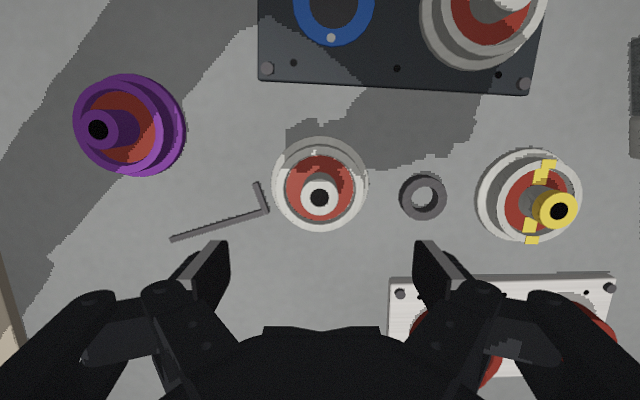

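Hub at (319,197): centred below. Descend slower this time so rows aren't clipped.

Request:
{"fn": "drive_tool", "kwargs": {"motion": [{"fingers":1,"linear":[0.0005,0,0.02],"twist":0},{"fingers":1,"linear":[0,0,0.022],"twist":0},{"fingers":1,"linear":[0,0,0.022],"twist":0},{"fingers":1,"linear":[0,0,0.02],"twist":0},{"fingers":1,"linear":[0,0,0.012],"twist":0}]}}

```text
clock: 20.82
eef_pos: [433.3, 157.6, 39.9]
tool_rot: [-3.138, -0.001, 1.571]
force: [0.5, -0.6, 0.8]
width: 85.2
gripper_force: 0.0
```

Request:
{"fn": "drive_tool", "kwargs": {"motion": [{"fingers":1,"linear":[0,0,0],"twist":0},{"fingers":1,"linear":[0,0,0],"twist":0},{"fingers":1,"linear":[0,0,0],"twist":0},{"fingers":1,"linear":[0,0,0],"twist":0}]}}

```text
clock: 21.15
eef_pos: [434.7, 157.9, 42.5]
tool_rot: [-3.141, -0.002, 1.571]
force: [-0.5, 0.0, -0.1]
width: 85.2
gripper_force: 0.0
```

Request:
{"fn": "drive_tool", "kwargs": {"motion": [{"fingers":1,"linear":[0,0,0.007],"twist":0},{"fingers":1,"linear":[0,0,0.004],"twist":0},{"fingers":1,"linear":[0,0,0],"twist":0},{"fingers":1,"linear":[0,0,0],"twist":0},{"fingers":0,"linear":[0,0,0],"twist":0}]}}

```text
clock: 21.57
eef_pos: [434.0, 157.7, 30.7]
tool_rot: [-3.14, -0.002, 1.571]
force: [0.8, 0.3, -0.3]
width: 75.1
gripper_force: 0.0
```

Request:
{"fn": "drive_tool", "kwargs": {"motion": [{"fingers":0,"linear":[0,0,0],"twist":0},{"fingers":0,"linear":[0,0,0],"twist":0},{"fingers":0,"linear":[0,0,0],"twist":0},{"fingers":0,"linear":[0,0,0],"twist":0},{"fingers":0,"linear":[0,0,0],"twist":0}]}}

```text
clock: 21.98
eef_pos: [433.6, 157.8, 31.0]
tool_rot: [-3.139, -0.002, 1.571]
force: [-1.0, -0.6, 5.0]
width: 28.0
gripper_force: 58.7
```

Request:
{"fn": "drive_tool", "kwargs": {"motion": [{"fingers":0,"linear":[0,0,0],"twist":0},{"fingers":0,"linear":[0,0,0],"twist":0}]}}

```text
clock: 22.15
eef_pos: [433.6, 157.8, 31.0]
tool_rot: [-3.139, -0.002, 1.571]
force: [-1.7, 0.2, 5.1]
width: 27.9
gripper_force: 58.7
```

Request:
{"fn": "drive_tool", "kwargs": {"motion": [{"fingers":0,"linear":[0,0,-0.004],"twist":0},{"fingers":0,"linear":[0,0,-0.01],"twist":0},{"fingers":0,"linear":[0,0,-0.022],"twist":0},{"fingers":0,"linear":[0,0,-0.022],"twist":0},{"fingers":0,"linear":[0,0,-0.022],"twist":0}]}}

```text
clock: 22.57
eef_pos: [433.2, 157.2, 111.1]
tool_rot: [-3.138, -0.001, 1.57]
force: [1.2, -0.1, -5.8]
width: 27.9
gripper_force: 59.8
```

Request:
{"fn": "drive_tool", "kwargs": {"motion": [{"fingers":0,"linear":[0,0,-0.02],"twist":0},{"fingers":0,"linear":[0,0,0],"twist":0},{"fingers":0,"linear":[0,0,0],"twist":0},{"fingers":0,"linear":[0,0,0],"twist":0},{"fingers":0,"linear":[0,0,0],"twist":0}]}}

```text
clock: 22.98
eef_pos: [433.0, 157.4, 129.5]
tool_rot: [-3.137, -0.001, 1.571]
force: [-0.5, -0.8, -6.2]
width: 27.9
gripper_force: 60.3
```

Request:
{"fn": "drive_tool", "kwargs": {"motion": [{"fingers":0,"linear":[0.016,0.0012,0],"twist":0},{"fingers":0,"linear":[0.026,0.002,0],"twist":0},{"fingers":0,"linear":[0.026,0.002,0],"twist":0},{"fingers":0,"linear":[0.026,0.002,0],"twist":0},{"fingers":0,"linear":[0.026,0.002,0],"twist":0}]}}

```text
clock: 23.4
eef_pos: [442.5, 278.2, 129.4]
tool_rot: [-3.137, -0.0, 1.57]
force: [0.8, 0.7, -5.0]
width: 27.6
gripper_force: 60.2
```

Request:
{"fn": "drive_tool", "kwargs": {"motion": [{"fingers":0,"linear":[0.018,0.0015,0],"twist":0},{"fingers":0,"linear":[0.009,0.0007,0],"twist":0},{"fingers":0,"linear":[0,0,0.016],"twist":0},{"fingers":0,"linear":[0,0,0.02],"twist":0},{"fingers":0,"linear":[0,0,0.02],"twist":0}]}}

```text
clock: 23.82
eef_pos: [445.2, 303.7, 73.5]
tool_rot: [-3.139, -0.001, 1.57]
force: [-0.6, -0.3, -5.3]
width: 27.8
gripper_force: 60.3
```

Request:
{"fn": "drive_tool", "kwargs": {"motion": [{"fingers":0,"linear":[0,0,0.012],"twist":0},{"fingers":0,"linear":[0,0,0.006],"twist":0},{"fingers":0,"linear":[0,0,0],"twist":0},{"fingers":0,"linear":[0,0,0],"twist":0},{"fingers":0,"linear":[0,0,0],"twist":0}]}}

```text
clock: 24.23
eef_pos: [446.3, 304.6, 57.7]
tool_rot: [-3.141, -0.002, 1.57]
force: [0.2, 0.5, -4.9]
width: 27.7
gripper_force: 60.0
```

Request:
{"fn": "drive_tool", "kwargs": {"motion": [{"fingers":0,"linear":[0,0,0],"twist":0},{"fingers":0,"linear":[0,0,0],"twist":0},{"fingers":0,"linear":[0,0,0],"twist":0}]}}

```text
clock: 24.48
eef_pos: [445.7, 305.0, 57.5]
tool_rot: [-3.141, -0.003, 1.571]
force: [0.2, 0.6, -6.1]
width: 27.7
gripper_force: 60.0
```

```bash
python3 - <<'E'
from h import *; import pickle
t=pickle.load(open('t2.pkl','rb'))
print(bore(t,(555,299.7),66,6,90))
for n in((555,299.7),):
    H,S,V=cv2.split(cv2.cvtColor(t['color'],cv2.COLOR_BGR2HSV)); p=proj(t,[[*n,24]])[0]
    print(circ(t,blob(((V>130)|(redmask(t)>0)).astype(np.uint8)*255,p,24),24))
E
```

```text
Traceback (most recent call last):
  File "h.py", line 32, in bore
    k=blob((g<th).astype(np.uint8)*255,p,win); (u,v),r=cv2.minEnclosingCircle(k)
  File "h.py", line 13, in blob
    return max(cs,key=cv2.contourArea)
ValueError: max() iterable argument is empty
```

Request:
{"fn": "drive_tool", "kwargs": {"motion": [{"fingers":0,"linear":[0,0,0.004],"twist":0},{"fingers":0,"linear":[0,0,0.002],"twist":0},{"fingers":0,"linear":[0,0,0.0015],"twist":0},{"fingers":0,"linear":[0,0,0.0015],"twist":0},{"fingers":0,"linear":[0,0,0.001],"twist":0}]}}

```text
clock: 24.9
eef_pos: [445.3, 304.6, 47.1]
tool_rot: [-3.139, -0.002, 1.571]
force: [-3.2, -0.1, 9.2]
width: 27.8
gripper_force: 61.5
```

Request:
{"fn": "drive_tool", "kwargs": {"motion": [{"fingers":0,"linear":[0,0,0.0005],"twist":0},{"fingers":0,"linear":[0,0,0],"twist":0},{"fingers":0,"linear":[0,0,0],"twist":0}]}}

```text
clock: 25.15
eef_pos: [445.3, 304.6, 47.1]
tool_rot: [-3.139, -0.002, 1.57]
force: [-3.0, -1.0, 6.0]
width: 27.6
gripper_force: 61.1
```

Request:
{"fn": "drive_tool", "kwargs": {"motion": [{"fingers":0.5,"linear":[0,0,0],"twist":0},{"fingers":0.7,"linear":[0,0,0],"twist":0},{"fingers":0.9,"linear":[0,0,0],"twist":0},{"fingers":1,"linear":[0,0,-0.005],"twist":0},{"fingers":1,"linear":[0,0,-0.02],"twist":0}]}}

```text
clock: 25.57
eef_pos: [444.1, 303.9, 69.9]
tool_rot: [-3.136, 0.001, 1.57]
force: [0.1, -0.6, -0.2]
width: 84.5
gripper_force: 0.0
```

Request:
{"fn": "drive_tool", "kwargs": {"motion": [{"fingers":1,"linear":[0,0,-0.022],"twist":0},{"fingers":1,"linear":[0,0,-0.022],"twist":0},{"fingers":1,"linear":[0,0,-0.022],"twist":0},{"fingers":1,"linear":[-0.017,0.0195,0],"twist":0},{"fingers":1,"linear":[-0.021,0.024,0],"twist":0}]}}

```text
clock: 25.98
eef_pos: [488.5, 269.4, 138.7]
tool_rot: [-3.14, -0.005, 1.577]
force: [-0.0, -0.1, -1.2]
width: 85.6
gripper_force: 0.0
```

Request:
{"fn": "drive_tool", "kwargs": {"motion": [{"fingers":1,"linear":[-0.021,0.024,0],"twist":0},{"fingers":1,"linear":[-0.021,0.024,0],"twist":0},{"fingers":1,"linear":[-0.021,0.024,0],"twist":0},{"fingers":1,"linear":[-0.021,0.024,0],"twist":0},{"fingers":1,"linear":[-0.021,0.024,0],"twist":0}]}}

```text
clock: 26.4
eef_pos: [610.2, 160.3, 137.2]
tool_rot: [-3.14, -0.002, 1.57]
force: [0.8, 0.1, -0.3]
width: 85.2
gripper_force: 0.0
```

Request:
{"fn": "drive_tool", "kwargs": {"motion": [{"fingers":1,"linear":[-0.015,0.0175,0],"twist":0},{"fingers":1,"linear":[0,0,0],"twist":0},{"fingers":1,"linear":[0,0,0],"twist":0},{"fingers":1,"linear":[0,0,0],"twist":0},{"fingers":1,"linear":[0,0,0],"twist":0}]}}

```text
clock: 26.82
eef_pos: [625.5, 148.1, 136.6]
tool_rot: [-3.139, -0.003, 1.572]
force: [0.2, -0.5, 0.2]
width: 85.2
gripper_force: 0.0
```

Request:
{"fn": "drive_tool", "kwargs": {"motion": [{"fingers":1,"linear":[0,0,0],"twist":0},{"fingers":1,"linear":[0,0,0],"twist":0},{"fingers":1,"linear":[0,0,0],"twist":0}]}}

```text
clock: 27.07
eef_pos: [626.2, 147.4, 136.9]
tool_rot: [-3.14, -0.002, 1.572]
force: [-1.2, -0.1, 0.0]
width: 85.8
gripper_force: 0.0
```

```bash
python3 - <<'E'
from h import *; from cell import *; import pickle
w=cams.get_image('wrist'); pickle.dump(w,open('w7.pkl','wb')); cv2.imwrite('pics/w7.png',w['color']);print(monitor.read_state()['eef_pos'])
print(bore(w,(626.3,146.7),50))
t=cams.get_image('top'); pickle.dump(t,open('t3.pkl','wb')); cv2.imwrite('pics/t3.png',t['color'])
# tray: bright inner floor edges cast at z=4
E
```

```text
[626.29723456 147.09462992 136.8596344 ]
(array([319.5, 199.1]), (319.1, 198.5, 8.9), array([626. , 147.2,  50. ]))
```

View pics/w7.png

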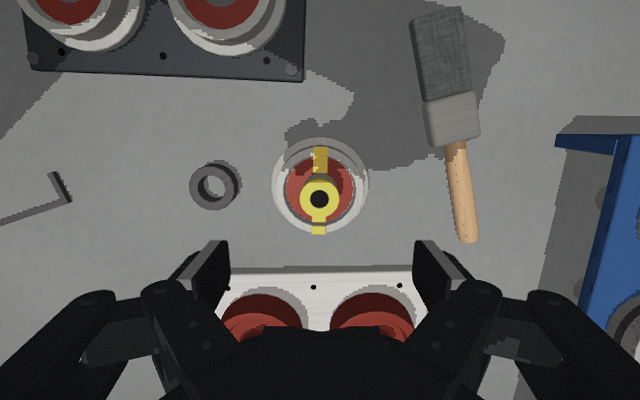

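Marked hub at (319,198.5), right under the tool. Descend and grip.

Request:
{"fn": "drive_tool", "kwargs": {"motion": [{"fingers":1,"linear":[0,0,0.016],"twist":0},{"fingers":1,"linear":[0,0,0.018],"twist":0},{"fingers":1,"linear":[0,0,0.018],"twist":0},{"fingers":1,"linear":[0,0,0.018],"twist":0},{"fingers":1,"linear":[0,0,0.016],"twist":0}]}}

```text
clock: 27.58
eef_pos: [626.1, 146.8, 49.8]
tool_rot: [-3.139, -0.002, 1.571]
force: [-0.3, -0.1, -0.7]
width: 85.4
gripper_force: 0.0
```

Request:
{"fn": "drive_tool", "kwargs": {"motion": [{"fingers":1,"linear":[0,0,0.01],"twist":0},{"fingers":1,"linear":[0,0,0],"twist":0},{"fingers":1,"linear":[0,0,0],"twist":0},{"fingers":1,"linear":[0,0,0],"twist":0},{"fingers":1,"linear":[0,0,0],"twist":0}]}}

```text
clock: 28.0
eef_pos: [627.3, 146.7, 42.0]
tool_rot: [3.141, -0.002, 1.571]
force: [-0.1, -0.8, -0.3]
width: 85.2
gripper_force: 0.0
```

```bash
python3 - <<'E'
from h import *; from cell import *
import pickle
t=pickle.load(open('t3.pkl','rb'))
def yel(im):
    H,S,V=cv2.split(cv2.cvtColor(im['color'],cv2.COLOR_BGR2HSV)); return ((H>20)&(H<35)&(S>120)).astype(np.uint8)*255
k=blob(yel(t),(434,211),50); q=cv2.approxPolyDP(k,8,True); print(q.reshape(-1,2),cast(t,q,30)[:,:2].round(1).tolist())
w=pickle.load(open('w2.pkl','rb'))
c=t['color'][170:250,395:475]; c2=w['color'][235:345,240:370]
cv2.imwrite('pics/tr.png',np.hstack([cv2.resize(c,(400,400),interpolation=2),cv2.resize(c2,(390,330),interpolation=2)[:330] if 0 else cv2.resize(c2,(400,400),interpolation=2)]))
E
```

```text
[[409 183]
 [405 236]
 [462 239]
 [462 186]] [[566.9, -253.5], [439.5, -236.5], [429.8, -371.1], [557.3, -381.3]]
```

View pics/tr.png

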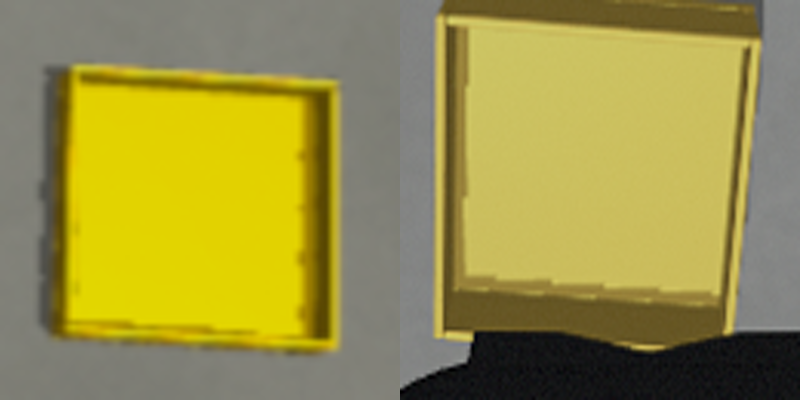

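Tray corners in the top crop are (75,68), (340,80), (338,348) and (66,336). Far edges at z=30 give a centre of about (498,-311). Now the grip.

Request:
{"fn": "drive_tool", "kwargs": {"motion": [{"fingers":1,"linear":[0,-0.0005,0.006],"twist":0},{"fingers":1,"linear":[0,0,0.005],"twist":0},{"fingers":1,"linear":[0,0,0],"twist":0},{"fingers":1,"linear":[0,0,0],"twist":0},{"fingers":0,"linear":[0,0,0],"twist":0}]}}

```text
clock: 28.42
eef_pos: [625.9, 146.6, 29.7]
tool_rot: [-3.14, -0.002, 1.571]
force: [0.0, -0.0, -0.2]
width: 75.6
gripper_force: 0.0
```

Request:
{"fn": "drive_tool", "kwargs": {"motion": [{"fingers":0,"linear":[0,0,0],"twist":0},{"fingers":0,"linear":[0,0,0],"twist":0},{"fingers":0,"linear":[0,0,0],"twist":0},{"fingers":0,"linear":[0,0,0],"twist":0},{"fingers":0,"linear":[0,0,0],"twist":0}]}}

```text
clock: 28.83
eef_pos: [625.5, 146.7, 30.2]
tool_rot: [-3.139, -0.002, 1.571]
force: [-2.2, 0.3, 4.4]
width: 28.3
gripper_force: 59.4
```

Request:
{"fn": "drive_tool", "kwargs": {"motion": [{"fingers":0,"linear":[0,0,0],"twist":0},{"fingers":0,"linear":[0,0,0],"twist":0}]}}

```text
clock: 29.0
eef_pos: [625.6, 146.6, 30.2]
tool_rot: [-3.139, -0.002, 1.571]
force: [-2.2, 0.8, 5.2]
width: 28.1
gripper_force: 59.5
```

Request:
{"fn": "drive_tool", "kwargs": {"motion": [{"fingers":0,"linear":[0,0,-0.004],"twist":0},{"fingers":0,"linear":[0,0,-0.01],"twist":0},{"fingers":0,"linear":[0,0,-0.018],"twist":0},{"fingers":0,"linear":[0,0,-0.018],"twist":0},{"fingers":0,"linear":[0,0,-0.018],"twist":0}]}}

```text
clock: 29.42
eef_pos: [625.6, 146.4, 98.2]
tool_rot: [-3.139, -0.001, 1.57]
force: [-0.2, 0.6, -5.1]
width: 28.0
gripper_force: 59.7
```

Request:
{"fn": "drive_tool", "kwargs": {"motion": [{"fingers":0,"linear":[0,0,-0.018],"twist":0},{"fingers":0,"linear":[0,0,-0.018],"twist":0},{"fingers":0,"linear":[0,0,-0.018],"twist":0},{"fingers":0,"linear":[0,0,0],"twist":0},{"fingers":0,"linear":[0,0,0],"twist":0}]}}

```text
clock: 29.83
eef_pos: [626.5, 146.5, 152.3]
tool_rot: [-3.141, -0.002, 1.571]
force: [0.4, 0.8, -6.2]
width: 28.1
gripper_force: 59.9
```

Request:
{"fn": "drive_tool", "kwargs": {"motion": [{"fingers":0,"linear":[-0.0163,-0.0046,0],"twist":0},{"fingers":0,"linear":[-0.0327,-0.00915,0],"twist":0},{"fingers":0,"linear":[-0.0327,-0.00915,0],"twist":0},{"fingers":0,"linear":[-0.0327,-0.00915,0],"twist":0},{"fingers":0,"linear":[-0.0327,-0.00915,0],"twist":0}]}}

```text
clock: 30.25
eef_pos: [583.1, -1.7, 149.9]
tool_rot: [-3.137, -0.001, 1.571]
force: [0.4, -0.9, -6.0]
width: 27.6
gripper_force: 59.9
```

Request:
{"fn": "drive_tool", "kwargs": {"motion": [{"fingers":0,"linear":[-0.0327,-0.00915,0],"twist":0},{"fingers":0,"linear":[-0.0327,-0.00915,0],"twist":0},{"fingers":0,"linear":[-0.0327,-0.00915,0],"twist":0},{"fingers":0,"linear":[-0.0327,-0.00915,0],"twist":0},{"fingers":0,"linear":[-0.0327,-0.00915,0],"twist":0}]}}

```text
clock: 30.67
eef_pos: [537.4, -165.0, 149.8]
tool_rot: [-3.137, -0.003, 1.571]
force: [1.2, -0.3, -4.8]
width: 27.8
gripper_force: 59.9
```

Request:
{"fn": "drive_tool", "kwargs": {"motion": [{"fingers":0,"linear":[-0.0327,-0.00915,0],"twist":0},{"fingers":0,"linear":[-0.0327,-0.00915,0],"twist":0},{"fingers":0,"linear":[-0.0327,-0.00915,0],"twist":0},{"fingers":0,"linear":[-0.0327,-0.00915,0],"twist":0},{"fingers":0,"linear":[-0.0163,-0.0046,0],"twist":0}]}}

```text
clock: 31.08
eef_pos: [494.6, -316.5, 150.2]
tool_rot: [-3.137, 0.002, 1.565]
force: [0.4, -1.9, -4.1]
width: 27.7
gripper_force: 59.9
```

Request:
{"fn": "drive_tool", "kwargs": {"motion": [{"fingers":0,"linear":[0,0,0],"twist":0},{"fingers":0,"linear":[0,0,0],"twist":0},{"fingers":0,"linear":[0,0,0],"twist":0},{"fingers":0,"linear":[0,0,0],"twist":0},{"fingers":0,"linear":[0,0,0],"twist":0}]}}

```text
clock: 31.5
eef_pos: [498.4, -309.5, 150.6]
tool_rot: [-3.139, -0.003, 1.573]
force: [-0.9, 0.3, -4.9]
width: 27.9
gripper_force: 59.9
```

Request:
{"fn": "drive_tool", "kwargs": {"motion": [{"fingers":0,"linear":[0,0,0],"twist":0},{"fingers":0,"linear":[0,0,0],"twist":0},{"fingers":0,"linear":[0,0,0],"twist":0}]}}

```text
clock: 31.75
eef_pos: [498.1, -310.8, 151.2]
tool_rot: [-3.14, -0.002, 1.571]
force: [0.2, 0.5, -5.3]
width: 27.8
gripper_force: 59.9
```

```bash
python3 - <<'E'
from h import *; from cell import *; import pickle
w=cams.get_image('wrist'); pickle.dump(w,open('w8.pkl','wb')); cv2.imwrite('pics/w8.png',w['color']);print(monitor.read_state()['eef_pos'])
t=cams.get_image('top'); pickle.dump(t,open('t4.pkl','wb')); cv2.imwrite('pics/t4.png',t['color'])
t=pickle.load(open('v0.pkl','rb'))['top']
P=cast(t,[(395+u/5,170+v/5) for u,v in((75,68),(340,80),(338,348),(66,336))],30)[:,:2]; print(P.round(1),P.mean(0),np.linalg.norm(P-np.roll(P,1,0),axis=1))
E
```

```text
[ 498.05415242 -310.93199323  151.25168387]
[[ 565.4 -255.8]
 [ 557.3 -383.8]
 [ 428.3 -372.4]
 [ 436.5 -243.9]] [ 496.86399217 -313.97327375] [129.40854581 128.18412914 129.46753887 128.74597651]
```

View pics/w8.png

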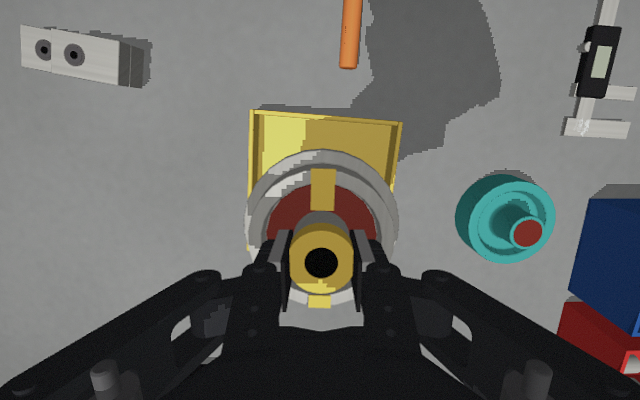

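```bash
python3 - <<'E'
from h import *; import pickle
w=pickle.load(open('w8.pkl','rb'))
P=cast(w,[(250,110),(403,123)],30)[:,:2]; d=P[1]-P[0]; L=np.linalg.norm(d); n=np.array([d[1],-d[0]])/L; print(P,L,P.mean(0)+65*n)
w=pickle.load(open('w2.pkl','rb'))
P=cast(w,[(240+442/400*130-130,235+15/400*110),(240+(760-400)/400*130,235+40/400*110)],30)[:,:2]; d=P[1]-P[0]; L=np.linalg.norm(d); n=np.array([d[1],-d[0]])/L; print(P,L,P.mean(0)+65*n)
E
```

```text
[[ 440.05047379 -243.88631653]
 [ 568.66901677 -254.4548796 ]] 129.0520209972733 [ 499.03664693 -313.95226696]
[[ 441.8977813  -243.69581411]
 [ 568.21564926 -254.4121156 ]] 126.77161702164706 [ 499.56211315 -313.8213127 ]
```

Request:
{"fn": "drive_tool", "kwargs": {"motion": [{"fingers":0,"linear":[-0.003,0,0.012],"twist":0},{"fingers":0,"linear":[0,0,0.018],"twist":0},{"fingers":0,"linear":[0,0,0.018],"twist":0},{"fingers":0,"linear":[0,0,0.018],"twist":0},{"fingers":0,"linear":[0,0,0.018],"twist":0}]}}

```text
clock: 32.27
eef_pos: [497.5, -314.2, 65.6]
tool_rot: [-3.139, -0.002, 1.57]
force: [-0.3, -0.8, -4.6]
width: 27.5
gripper_force: 60.0
```

Request:
{"fn": "drive_tool", "kwargs": {"motion": [{"fingers":0,"linear":[0,0,0.012],"twist":0},{"fingers":0,"linear":[0,0,0.008],"twist":0},{"fingers":0,"linear":[0,0,0.004],"twist":0},{"fingers":0,"linear":[0,0,0],"twist":0},{"fingers":0,"linear":[0,0,0],"twist":0}]}}

```text
clock: 32.68
eef_pos: [498.0, -314.6, 43.6]
tool_rot: [-3.14, -0.001, 1.57]
force: [-0.1, 0.1, -5.4]
width: 28.1
gripper_force: 59.9
```

Request:
{"fn": "drive_tool", "kwargs": {"motion": [{"fingers":0,"linear":[0,0,0],"twist":0},{"fingers":0,"linear":[0,0,0],"twist":0},{"fingers":0,"linear":[0,0,0],"twist":0}]}}

```text
clock: 32.93
eef_pos: [498.1, -314.3, 43.9]
tool_rot: [-3.141, -0.001, 1.571]
force: [-0.5, -0.4, -5.1]
width: 28.0
gripper_force: 59.9
```

Request:
{"fn": "drive_tool", "kwargs": {"motion": [{"fingers":0,"linear":[0,0,0.003],"twist":0},{"fingers":0,"linear":[0,0,0.002],"twist":0},{"fingers":0,"linear":[0,0,0.0015],"twist":0},{"fingers":0,"linear":[0,0,0.0015],"twist":0},{"fingers":0,"linear":[0,0,0.001],"twist":0}]}}

```text
clock: 33.35
eef_pos: [497.6, -313.9, 34.2]
tool_rot: [-3.139, -0.002, 1.571]
force: [-1.9, 2.0, 7.5]
width: 27.3
gripper_force: 60.9
```

Request:
{"fn": "drive_tool", "kwargs": {"motion": [{"fingers":0,"linear":[0,0,0.001],"twist":0},{"fingers":0,"linear":[0,0,0],"twist":0},{"fingers":0,"linear":[0,0,0],"twist":0}]}}

```text
clock: 33.6
eef_pos: [497.6, -313.9, 34.2]
tool_rot: [-3.14, -0.002, 1.571]
force: [-1.6, 1.3, 6.0]
width: 27.6
gripper_force: 60.9
```

Request:
{"fn": "drive_tool", "kwargs": {"motion": [{"fingers":0.5,"linear":[0,0,0],"twist":0},{"fingers":0.7,"linear":[0,0,0],"twist":0},{"fingers":0.7,"linear":[0,0,0],"twist":0},{"fingers":0.7,"linear":[0,0,-0.005],"twist":0},{"fingers":0.7,"linear":[0,0,-0.015],"twist":0}]}}

```text
clock: 34.02
eef_pos: [496.7, -313.3, 52.0]
tool_rot: [-3.137, -0.004, 1.57]
force: [0.9, -0.1, 0.3]
width: 59.7
gripper_force: 0.0
```

Request:
{"fn": "drive_tool", "kwargs": {"motion": [{"fingers":0.7,"linear":[0,0,-0.018],"twist":0},{"fingers":0.7,"linear":[0,0,-0.018],"twist":0},{"fingers":0.7,"linear":[0,0,-0.018],"twist":0},{"fingers":0.7,"linear":[0,0,-0.018],"twist":0},{"fingers":0.7,"linear":[0,0,-0.018],"twist":0}]}}

```text
clock: 34.43
eef_pos: [497.9, -314.4, 144.5]
tool_rot: [-3.14, -0.001, 1.57]
force: [0.3, -0.6, 0.1]
width: 59.8
gripper_force: 0.0
```

Request:
{"fn": "drive_tool", "kwargs": {"motion": [{"fingers":0.7,"linear":[-0.03,-0.01,-0.01],"twist":0},{"fingers":0.7,"linear":[-0.03,-0.01,-0.01],"twist":0},{"fingers":0.7,"linear":[-0.03,-0.01,-0.01],"twist":0},{"fingers":0.7,"linear":[-0.03,-0.01,-0.01],"twist":0},{"fingers":0.7,"linear":[-0.03,-0.01,-0.01],"twist":0}]}}

```text
clock: 34.85
eef_pos: [447.3, -465.7, 194.1]
tool_rot: [-3.14, -0.001, 1.571]
force: [1.7, -0.1, 0.2]
width: 60.3
gripper_force: 0.0
```

Request:
{"fn": "drive_tool", "kwargs": {"motion": [{"fingers":0.7,"linear":[0,0,0],"twist":0},{"fingers":0.7,"linear":[0,0,0],"twist":0},{"fingers":0.7,"linear":[0,0,0],"twist":0},{"fingers":0.7,"linear":[0,0,0],"twist":0},{"fingers":0.7,"linear":[0,0,0],"twist":0}]}}

```text
clock: 35.27
eef_pos: [448.8, -462.6, 192.5]
tool_rot: [-3.14, -0.003, 1.573]
force: [0.1, -0.2, -0.9]
width: 60.0
gripper_force: 0.0
```

```bash
python3 - <<'E'
from h import *; from cell import *; import pickle
print(monitor.read_state()['eef_pos'])
t=cams.get_image('top'); pickle.dump(t,open('t5.pkl','wb'))
cv2.imwrite('pics/t5.png',cv2.resize(t['color'][100:285,135:475],None,fx=2.35,fy=2.35,interpolation=cv2.INTER_CUBIC))
E
```

```text
[ 448.8435982  -462.62204385  192.51963782]
```

View pics/t5.png

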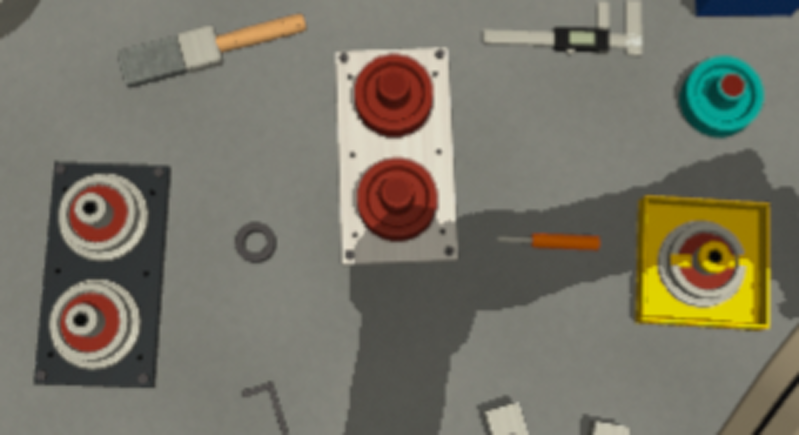

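All five are seated hub up. Hubs in the crop are at (90,207), (81,320), (715,257), (392,86) and (398,190), and the gauge and calliper are unmoved. A quick numeric check, then I hand in.

```bash
python3 - <<'E'
from h import *; import pickle
t=pickle.load(open('t5.pkl','rb')); f=lambda u,v:(135+u/2.35,100+v/2.35)
for uv,z,g in(((90,207),66,(555.2,299.7)),((81,320),66,(445.6,305.4)),((715,257),54,(498.3,-313.9)),((392,86),68,(676,2.3)),((398,190),68,(566,0))): print(cast(t,[f(*uv)],z)[0].round(1),g)
E
```

```text
[556.4 299.   66. ] (555.2, 299.7)
[445.9 303.8  66. ] (445.6, 305.4)
[ 497.7 -314.4   54. ] (498.3, -313.9)
[674.3   2.1  68. ] (676, 2.3)
[567.7  -2.   68. ] (566, 0)
```

All within about 2 mm.

```bash
python3 -c "
from cell import ctrl
print(ctrl.finish_job())"
```

```text
the job is handed in; nothing more can be done
None
```

I handed the job in at about 35 s: both castings are on the steel rings, both plain wheels on the blue pads and the marked wheel is in the middle of the hold tray, all hub up and within about 3 mm of centre by the top camera, with the ring gauge and calliper untouched.

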